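Pull the pre-filter cassette from the fume extractor

TASK

Switch the bench fume extractor off by pushing its toggle all the way to the back, then take out the pre-filter cassette, the one with the lower, rectangular grip: pinch its two side catches together between the fingers and lift it straight up out of its bay without forcing it. Finish while holding it like that, catches still pinched, upright and still, its underside at least 4 cm clear above the deck so that it can be inspected. Leave the carbon cassette with the tall round grip in its bay and the other things on the bench where they are.

Things in the scene. Friction and masses are not known exactly. Their poses are not given: they have to be found in the camera images.
- extractor: Bench fume extractor, white box, fixed, 260 (x) x 240 (y) mm. Origin: centre of its footprint, under its feet (on the 2 mm mat); x from the louvred front to the back, y to its left, z up. From x = -120 to +50 mm its top is a flat deck 110 mm above the origin with two equal filter bays side by side. From x = +50 to +140 mm stands the fan housing, 140 mm high, full width.
- deck (a point): Middle of the deck surface, halfway between the two bays; the bays' centres lie 55 mm to either side of it along the extractor's y. It is 30 mm in front of the extractor's origin and 110 mm above it. The fan housing's front face is 80 mm behind it.
- fan_switch (a joint): Steel toggle on the fan housing's top. 0 rad = leaning 0.45 rad to the extractor's front (-x), fan on; 0.9 = leaning 0.45 rad to the back (+x), fan off; above 0.7 counts as off. Starts between 0 and 0.1, stays where it is left; about 1 N pushed at its ball moves it.
- switch_pivot (a point): Point about which the toggle turns (axis along the extractor's y), at x = 95, y = 65, z = 146 mm of the extractor, 6 mm above the housing's top, on a bezel 42 x 30 mm and 4 mm high.
- switch_tip (a point): Centre of the 11 mm ball at the end of the toggle's lever (a 7 mm bar), 34 mm from its pivot; the ball moves with the toggle.
- prefilter: Pre-filter cassette, grey with black catches, 0.15 to 0.3 kg, in either of the two bays. Known by its RECTANGULAR grip block, 30 (x) x 34 (y) mm, 36 mm above the deck. Origin: centre of its underside, 70 mm below the deck when home, axes parallel to the extractor's. Insert 100 x 60 x 70 mm, 2.5 mm play each way; its 112 x 72 mm, 4 mm thick flange rests on the deck, cut away for |x| < 18 mm.
- prefilter_grip (a point): On the pre-filter's centre line, midway between its two catch pads: 92 mm above its origin, 22 mm above the deck when home. The pads stand on the +y and -y sides of the grip block, 24 mm wide (x), 28 mm high, from 6 to 34 mm above the deck; outer faces 62 mm apart when free, 46 mm when fully pinched.
- prefilter_catch_l (a joint): Catch on the pre-filter's +y side, slides inward: 0 = free, 0.008 m = fully pinched (stop). Spring 2.8 N at the start, 5.6 N fully in. Below the deck its tooth hooks 5 mm under the deck's edge: unless both catches are pinched 6 mm or more the cassette lifts only about 2 mm.
- prefilter_catch_r (a joint): The same catch on the pre-filter's -y side; it slides towards +y, 0 = free to 0.008 m = fully pinched.
- carbon: Carbon cassette in the other bay, to be left there: same frame, flange, catches, origin and axes as the pre-filter, 0.3 to 0.55 kg. Known by its grip, a ROUND post of 34 mm diameter that stands 56 mm above the deck.
- flux_jar: Bystander: small round jar on the fan housing, 38 mm diameter, 34 mm high; origin at its underside.
- screw_tray: Bystander: black divided tray 75 x 100 x 20 mm on the mat, in front of the extractor; origin under its centre.
- screwdriver: Bystander: screwdriver 160 mm long lying on the mat in front of the extractor; origin under its middle, x along it.
- solder_reel: Bystander: reel 62 mm diameter, 44 mm high, on the mat left of the extractor; origin under its centre.
- phone: Bystander: opened phone, 148 x 72 x 8 mm, flat on the mat right of the extractor; origin under its centre.
- tweezers: Bystander: steel tweezers 125 mm long, 8 mm high, on the mat left of the extractor; origin under their middle.
- cleaner: Bystander: bottle 54 mm diameter, 110 mm high, behind the extractor; origin under its centre.
- brush: Bystander: brush 150 mm long lying behind the extractor; origin under its middle.
Things that resemble listed ones, but are neither listed nor needed, are in the scene too. What is shaped like the prefilter but blue is not meant.

How it is judged:
On the way, in this order (a step that is already met when the one before it is completed fails the run):
1. the toggle is pushed to off while the pre-filter is still home (value of joint fan_switch above 0.7 rad and z of prefilter in the frame of extractor below 0.046 m), for 0.1 s.
2. both catches of the pre-filter are pinched in by the fingers while it is still home (value of joint each of prefilter_catch_l, prefilter_catch_r above 0.006 m and contact force between prefilter and the fingers above 2 N and z of prefilter in the frame of extractor below 0.046 m), for 0.1 s.
At the end, for the whole second after the job is handed in: Fingers hold the pre-filter, both catches in by 6 mm or more, underside 30 mm or more above the deck, touching neither extractor nor carbon cassette, tilt under 0.2 rad, under 30 mm/s; toggle above 0.7 rad; carbon cassette within 8 mm and bystanders within 30 mm (long tools 40) of their starts (z of prefilter in the frame of extractor above 0.14 m and value of joint each of prefilter_catch_l, prefilter_catch_r above 0.006 m and contact force between prefilter and the fingers above 2 N and value of joint fan_switch above 0.7 rad and contact force between prefilter and extractor below 0.1 N and contact force between prefilter and carbon below 0.1 N and angle between prefilter's own z axis and vertical below 0.2 rad and linear speed of prefilter below 0.03 m/s and distance of carbon from where it was at the start of the episode below 0.008 m and distance of each of flux_jar, screw_tray, solder_reel, phone, cleaner from where it was at the start of the episode below 0.03 m and distance of each of screwdriver, tweezers, brush from where it was at the start of the episode below 0.04 m); the arm keeps its last pose, push and grip.
It fails at once if the carbon cassette is pulled from its bay (distance of carbon from where it was at the start of the episode above 0.02 m).
It fails at once if a bystander is knocked away (distance of any of flux_jar, screw_tray, solder_reel, phone, cleaner from where it was at the start of the episode above 0.05 m or distance of any of screwdriver, tweezers, brush from where it was at the start of the episode above 0.06 m).
It fails at once if the pre-filter is wrenched against its bay (over 60 N) (contact force between prefilter and extractor above 60 N).
It also fails if it takes over 42 s, if anything falls off the work surface, if the arm or the gripper's body presses on something with over 40 N, if the wrist force passes 120 N, or if a joint passes its speed limit or range.

ROBOT

A 6-joint arm with a two-finger parallel gripper is mounted at the origin on the work surface. World frame = base frame: x ahead of the robot, y to its left, z up, the work surface at z = 0. Lengths are in m, angles in rad, forces in N, time in s.
With the tool pointing down it reaches from about 0.35 to 0.975 m from the base axis. Payload 4.9 kg.
Tool frame: the origin (TCP) lies midway between the tips of the shut fingers; the grasp point (between the pads) lies bot.grip_depth behind it (bot.grip_depth is the distance from the TCP to the grasp point, in m); z points along the fingers, y is the line along which they close (so a half turn about z gives the same grasp; the last joint's range is limited). The gripper opens to 85 mm and grips with 20 to 120 N. Pads are 22 mm wide; open, the fingers measure 114 mm over their backs; the gripper's body (76 mm by 85 mm) begins 54 mm behind the grasp point. The pads swing forward as they close: fully open they stand 13 mm farther back than shut.
Start: joints at [-1.23, 0.053, 1.613, -0, 1.476, -0.119], TCP at [0.277, -0.56, 0.231] pointing down, gripper open.
Joint ranges: [-3.01, 3.01], [-1.01, 2.22], [0.06, 2.58], [-1.02, 4.17], [0.09, 2.62], [-3.14, 3.14]. Speed limits (rad/s): [2.57, 2.57, 3.14, 3.14, 3.14, 3.14].

INTERFACE

Orientations are given as a unit quaternion [w, x, y, z].
In Python, from cell import bot gives the robot as it stands.
- The arm moves only by the tool servo_tool, never from a script. Its argument "increments" is a list that holds one entry, the list of rows, each a list of 7 numbers: the turn, a rotation vector about the tool's x, y, z in parts of the range, where 1.0 means 4 rad, then the shift along the tool's x, y, z in shares of 80 cm (1.0 is 80 cm), then the closure, from -1 (fully open) to 1 (shut). In form: [[[wx, wy, wz, dx, dy, dz, grip], ...]]. A call has 1 to 12 rows; each row is the pose to reach, as a shift and turn from the pose commanded when the call began, along the tool's axes at that moment; what a row does not reach only later rows make up. A row lasts 1/8 s, in which the tool goes at most 62.5 mm and 10.7 degrees, less where a joint would pass 70% of its speed; a pose out of reach is approached as far as the arm can. A call with a gripper value outside its range is refused whole. The fingers move at their own pace and stop on an object; "grip_force" is the grip in N (left out, the last holds). Time passes only in rows, so rows that repeat a pose let the fingers close. It gives the time, the measured TCP pose, the force, the opening and the grip force at its end, in the units of the state.
- bot.observe(): the state, without advancing time (a new reading comes with each control period).
- bot.read_camera(name): name is "scene" or "top"; returns a dict with "color" (400x640x3 uint8, blue, green, red), "fx", "fy", "cx", "cy" (pixels), "R" (3x3) and "t" (3): a world point X has camera coordinates R X + t. Camera axes: x right, y down, z forward; pixel columns grow to the right and rows downward; lengths in m; the calibration is good to about 2 mm. A picture is of the moment at which its call begins. There is no depth.
- bot.hand_in(): hands the job in; it is judged then, once.
Trained networks look in a picture, given as the dict that the camera call returned (one of the last four; its "shot" number tells which), for a name from the list of things; names that differ only in an ending like _2 or _b are one class to them, and where a whole thing is asked for, a point or a joint stands for the part that bears it (a point fixed in the world has none). Each returns a list of dicts, best first, with "p" (0 to 1); they miss things now and then, are a little off and sometimes report something else, mostly with a low value. They report only what shows in the picture. A call takes as long as a camera call. They do not tell look-alikes from the thing itself.
- bot.boxes_of(label, picture): "position" ([column, row] in pixels, amid what is visible of it).
- bot.silhouettes(label, picture): "region" (400x640 bool, what is visible of it) and "position" ([column, row] in pixels, amid what is visible of it).
The state is a dict: "time_s": time; "joint_positions": joint angles; "dq": joint speeds; "joint_efforts": joint torques, N m; "tcp_pos": TCP position; "tcp_rot": TCP orientation; "contact_force": force on the tool from outside, world axes, zero at the start; "wrist_torque": the same for the moment, N m; "opening": finger opening in m; "gripper_force": force on a finger pad.
Only numpy, scipy, OpenCV 4.12 (cv2) and the standard library are available. Lean on these libraries where they do the work, as an engineer would, in place of code of your own. Each camera call takes 0.05 s, during which the arm holds its last target. There are 200 camera calls.

## Working session

There is one attempt and no reset: what is moved stays moved. The work goes in short steps, Python scripts to look and compute and a tool call to move; the robot and the scene stay as the last step left them, time stands still between calls to the robot, and variables do not carry over. Pictures are saved under pics/ and viewed, at most 10 in all, crops included, and the job is handed in when it is done.

Besides the shell and the picture viewer there is one more tool, called after ">>>" as name(argument=value, ...), one argument or row to a line, values as JSON. servo_tool: Moves the arm, as the interface text tells. Its arguments: {"type":"object","properties":{"increments":{"type":"array"},"grip_force":{"type":"number"}},"required":["increments"]}

```bash
mkdir -p pics; ls
cat > h.py <<'E'
import numpy as np, cv2
from cell import bot
def pix(P,X):
    c=P["R"]@np.asarray(X,float)+P["t"]; return np.array([P["fx"]*c[0]/c[2]+P["cx"],P["fy"]*c[1]/c[2]+P["cy"]])
def ray(P,uv):
    R=np.asarray(P["R"]);d=R.T@np.array([(uv[0]-P["cx"])/P["fx"],(uv[1]-P["cy"])/P["fy"],1.]);return -R.T@P["t"],d/np.linalg.norm(d)
def atz(P,uv,z):
    o,d=ray(P,uv);return o+d*(z-o[2])/d[2]
def tri(L):
    A=np.zeros((3,3));b=np.zeros(3)
    for P,uv in L:
        o,d=ray(P,uv);M=np.eye(3)-np.outer(d,d);A+=M;b+=M@o
    return np.linalg.solve(A,b)
E
cat > a.py <<'E'
from h import *
s=bot.observe();print(s["time_s"],s["tcp_pos"],s["tcp_rot"],bot.grip_depth)
for n in("scene","top"):
    P=bot.read_camera(n);cv2.imwrite(f"pics/{n}0.png",P["color"]);print(n,np.round(-np.asarray(P["R"]).T@P["t"],3))
    for l in("extractor","fan_switch","switch_tip","prefilter","prefilter_catch_l","carbon","flux_jar","cleaner"):
        print(l,[(round(d["p"],2),np.round(d["position"]).tolist()) for d in bot.boxes_of(l,P)][:4])
E
python3 a.py
```

```text
pics
0.0 [ 0.27716742 -0.55949829  0.23007802] [-1.00766946e-03  9.73686558e-01  2.27889144e-01 -9.39346566e-05] 0.0187
scene [1.396 0.023 0.655]
extractor [(0.83, [307.0, 221.0])]
fan_switch []
switch_tip []
prefilter [(0.83, [282.0, 182.0]), (0.83, [210.0, 170.0]), (0.77, [398.0, 270.0])]
prefilter_catch_l [(0.72, [208.0, 165.0]), (0.64, [410.0, 271.0]), (0.63, [272.0, 181.0]), (0.52, [294.0, 179.0])]
carbon [(0.75, [326.0, 181.0])]
flux_jar [(0.56, [274.0, 198.0])]
cleaner [(0.71, [382.0, 238.0]), (0.58, [267.0, 267.0])]
top [ 0.446 -0.01   0.996]
extractor [(0.77, [329.0, 199.0])]
fan_switch [(0.47, [354.0, 173.0])]
switch_tip [(0.18, [290.0, 145.0])]
prefilter [(0.88, [447.0, 298.0]), (0.86, [242.0, 136.0]), (0.82, [351.0, 225.0])]
prefilter_catch_l [(0.61, [341.0, 226.0]), (0.45, [248.0, 145.0]), (0.4, [361.0, 228.0]), (0.39, [453.0, 316.0])]
carbon [(0.86, [306.0, 231.0])]
flux_jar [(0.69, [353.0, 171.0])]
cleaner [(0.95, [349.0, 147.0])]
```

View pics/scene0.png

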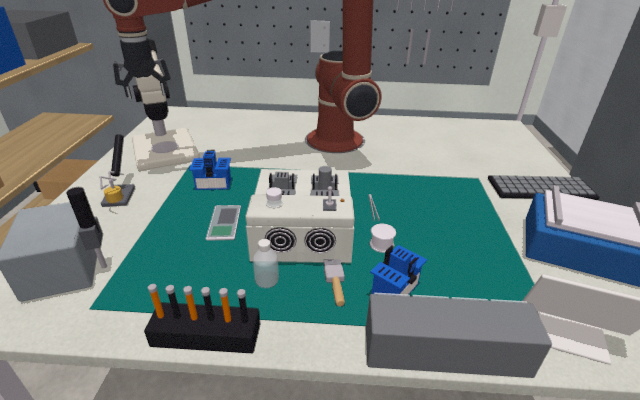

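View pics/top0.png

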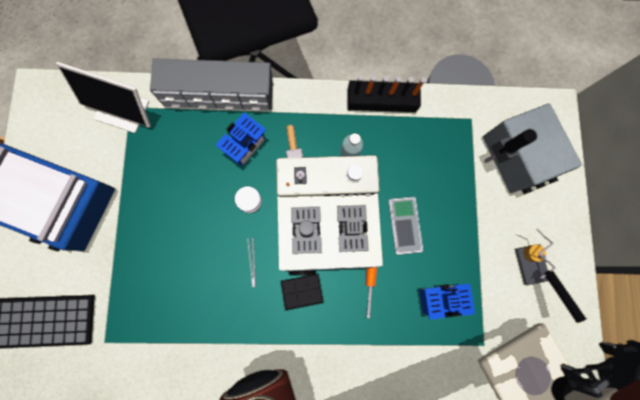

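In the top view, pre-filter candidates are grey (351,226) and blue (447,298) and (242,136). The grey one with the rectangular grip in the right (-y) bay fits. The carbon with its round post is at (306,231) and the toggle is at about (299,175). I'll confirm in enlarged crops.

Run:
```python
import cv2
t=cv2.imread("pics/top0.png")[150:275,270:390];s=cv2.imread("pics/scene0.png")[160:265,240:365]
cv2.imwrite("pics/tc.png",cv2.resize(t,None,fx=4.8,fy=4.8,interpolation=cv2.INTER_CUBIC))
cv2.imwrite("pics/sc.png",cv2.resize(s,None,fx=5.6,fy=5.6,interpolation=cv2.INTER_CUBIC))
```

```text
(no output)
```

View pics/tc.png

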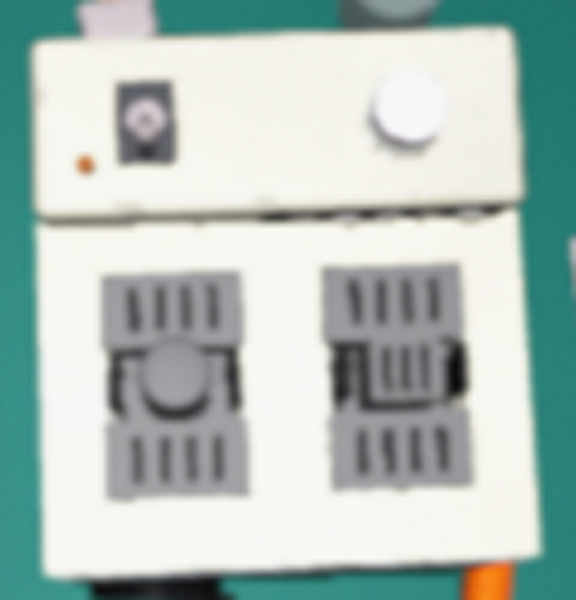

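View pics/sc.png

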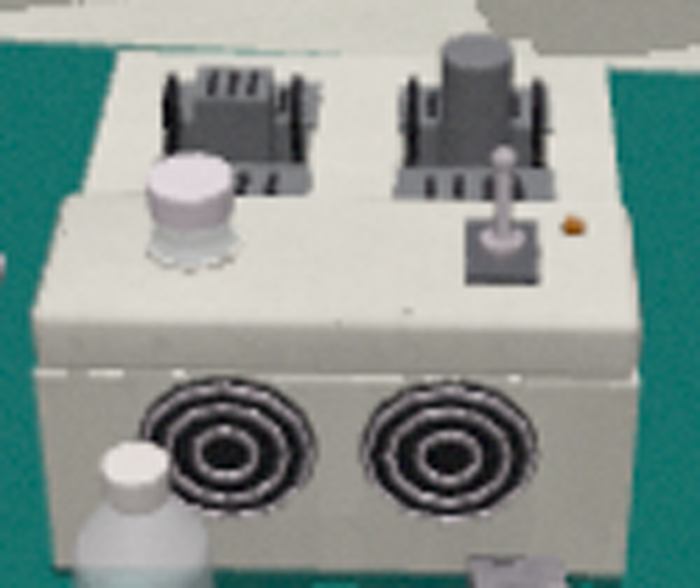

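Crops confirm it: the grey cassette with the rectangular grip (top 351,226; scene 282,182) is in the -y bay, and the round post (306,231) marks the carbon. The toggle leans forward, with its ball at about scene (330,188). Now I'll fit the extractor pose from the corner points in both views.

```bash
cat > fit.py <<'E'
from h import *
from scipy.optimize import least_squares
T=bot.read_camera("top");S=bot.read_camera("scene")
tp=[((140,120,140),(33,42)),((140,-120,140),(514,29)),((50,120,140),(38,216)),((50,-120,140),(523,200)),((-120,120,110),(46,577)),((-120,-120,110),(540,553)),
((26,-19,114),(322,268)),((26,-91,114),(460,264)),((-86,-91,114),(472,484)),((-86,-19,114),(333,488)),
((26,91,114),(103,275)),((26,19,114),(240,271)),((-86,19,114),(247,493)),((-86,91,114),(110,497)),
((116,80,144),(118,82)),((116,50,144),(176,82)),((74,50,144),(176,162)),((74,80,144),(118,162))]
sp=[((-120,-120,110),(120,55)),((-120,120,110),(608,68)),((140,-120,140),(35,318)),((140,120,140),(637,322)),((74,50,144),(470,222)),((74,80,144),(538,222)),((116,80,144),(538,285)),((116,50,144),(467,285))]
O=[(T,p,np.array(c)/4.8+[270,150]) for p,c in tp]+[(S,p,np.array(c)/5.6+[240,160]) for p,c in sp]
def W(q,p):
    c,s=np.cos(q[3]),np.sin(q[3]);p=np.array(p)/1e3;return np.array([q[0]+c*p[0]-s*p[1],q[1]+s*p[0]+c*p[1],q[2]+p[2]])
f=lambda q:np.concatenate([pix(P,W(q,p))-c for P,p,c in O])
r=least_squares(f,[.45,0,.002,0],loss="soft_l1",x_scale=[.01,.01,.01,.05]);q=r.x
print("q",q.round(4));print(f(q).reshape(-1,2).round(1).tolist())
from json import dump
dump(q.tolist(),open("q.json","w"))
tip=[(T,np.array([147,119])/4.8+[270,150]),(S,np.array([503,157])/5.6+[240,160])]
print("tip tri",tri(tip).round(4),"model",[W(q,(95+34*np.sin(a-.45),65,146+34*np.cos(a-.45))).round(4) for a in(0,.1,.9)])
g=[(T,np.array([406,372])/4.8+[270,150]),(S,np.array([236,83])/5.6+[240,160])]
print("block top tri",tri(g).round(4),"model",W(q,(-30,-55,146)).round(4),"grip",W(q,(-30,-55,132)).round(4))
s=bot.observe();print(s["tcp_pos"],s["tcp_rot"],s["joint_positions"],s["opening"],s["time_s"])
E
python3 fit.py
```

```text
q [ 5.634e-01 -6.650e-02 -3.000e-04  5.810e-02]
[[-0.8, -0.7], [-0.3, -0.8], [-1.0, 0.5], [0.4, 0.5], [-0.1, -0.4], [-0.8, 0.2], [-0.9, -0.4], [0.1, -0.6], [0.6, 0.5], [-0.9, 0.9], [-1.3, -0.3], [0.3, -0.5], [0.9, 0.5], [-1.4, 0.9], [-1.3, -0.1], [-0.6, -0.5], [0.1, 0.3], [-0.7, 0.7], [-1.0, 0.2], [-1.5, -0.6], [-2.3, 0.1], [0.2, 1.2], [-1.9, 0.2], [-1.2, 0.5], [-0.7, -0.3], [-1.4, -0.5]]
tip tri [0.6462 0.0035 0.1844] model [array([0.6397, 0.003 , 0.1763]), array([0.6428, 0.0032, 0.1776]), array([0.6692, 0.0048, 0.1763])]
block top tri [ 0.5347 -0.1216  0.1473] model [ 0.5367 -0.1231  0.1457] grip [ 0.5367 -0.1231  0.1317]
[ 0.27736602 -0.56004376  0.23129557] [-1.96878228e-05  9.73686147e-01  2.27893146e-01  1.68669792e-05] [-1.22997418e+00  5.26815290e-02  1.61293255e+00  3.80556648e-05
  1.47601398e+00 -1.19008136e-01] 0.08553119760349087 1.0
```

Units first: shifts go in shares of 80 cm and turns go in shares of 4 rad. So 53.8 cm is 0.6725, 50 cm is 0.625, 0.4 rad is 0.1.

>>> servo_tool(
  increments=[
    [[0, 0, 0.0325, 0.0625, -0.0425, -0.0113, 1], [0, 0, 0.065, 0.125, -0.0838, -0.0113, 1], [0, 0, 0.1, 0.1875, -0.125, -0.0113, 1], [0, 0, 0.1, 0.25, -0.1675, -0.0113, 1], [0, 0, 0.1, 0.3125, -0.2088, -0.0113, 1], [0, 0, 0.1, 0.375, -0.25, -0.0113, 1], [0, 0, 0.1, 0.4375, -0.2925, -0.0113, 1], [0, 0, 0.1, 0.5, -0.335, -0.0113, 1], [0, 0, 0.1, 0.5625, -0.3763, -0.0113, 1], [0, 0, 0.1, 0.625, -0.4188, -0.0113, 1], [0, 0, 0.1, 0.6725, -0.45, -0.0113, 1], [0, 0, 0.1, 0.6725, -0.45, -0.0113, 1]],
  ],
  grip_force=30,
)

```text
time_s: 2.5
tcp_pos: [0.6006, 0.004, 0.2401]
tcp_rot: [-0.0, 0.999, 0.032, -0.0]
contact_force: [-0.8, -0.8, 0.7]
opening: -0.0003
gripper_force: 0.0
```

To row units: 7.5 cm is 0.0938, 3.9 cm is 0.0488.

>>> servo_tool(
  increments=[
    [[0, 0, 0, 0, 0, 0.05, 1], [0, 0, 0, 0, 0, 0.0938, 1], [0, 0, 0, 0, 0, 0.0938, 1], [0, 0, 0, 0.0125, 0, 0.0938, 1], [0, 0, 0, 0.025, 0, 0.0938, 1], [0, 0, 0, 0.035, 0, 0.0938, 1], [0, 0, 0, 0.0425, 0, 0.0938, 1], [0, 0, 0, 0.0488, 0, 0.0938, 1], [0, 0, 0, 0.0538, 0, 0.0938, 1], [0, 0, 0, 0.0575, 0, 0.0938, 1], [0, 0, 0, 0.0575, 0, 0.0938, 1]],
  ],
)

```text
time_s: 3.88
tcp_pos: [0.6457, 0.0041, 0.1651]
tcp_rot: [-0.0, 1.0, 0.03, -0.0]
contact_force: [-1.3, -0.6, 0.8]
opening: 0.0001
gripper_force: 0.2
```

Run:
```python
from h import *
S=bot.read_camera("scene");T=bot.read_camera("top")
a=cv2.resize(S["color"][160:235,250:370],None,fx=6,fy=6,interpolation=cv2.INTER_CUBIC)
cv2.imwrite("pics/push.png",a)
print(pix(S,bot.observe()["tcp_pos"]))
```

```text
[329.09472434 195.10978522]
```

View pics/push.png

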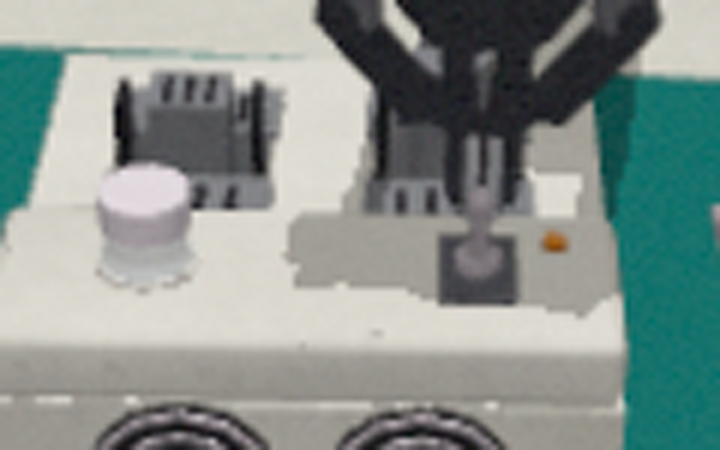

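The ball has moved only from about (330,188) to (330.5,192.5), so I'll keep pushing and watch the force.

>>> servo_tool(
  increments=[
    [[0, 0, 0, 0.0038, 0, 0, 1], [0, 0, 0, 0.0075, 0, 0, 1], [0, 0, 0, 0.01, 0, 0, 1], [0, 0, 0, 0.01, 0, 0, 1]],
  ],
)

```text
time_s: 4.47
tcp_pos: [0.6504, 0.0043, 0.1646]
tcp_rot: [0.0, 1.0, 0.03, -0.005]
contact_force: [-12.9, -1.0, 3.8]
opening: 0.0002
gripper_force: 6.9
```

```bash
cat > tg.py <<'E'
from h import *
import json
q=json.load(open("q.json"));S=bot.read_camera("scene");T=bot.read_camera("top")
c,s=np.cos(q[3]),np.sin(q[3])
for a in(0,.3,.6,.75,.9):
    x,y,z=.095+.034*np.sin(a-.45),.065,.146+.034*np.cos(a-.45);X=[q[0]+c*x-s*y,q[1]+s*x+c*y,q[2]+z];print(a,pix(S,X).round(1),pix(T,X).round(1))
cv2.imwrite("pics/push2.png",cv2.resize(S["color"][165:215,300:360],None,fx=8,fy=8,interpolation=cv2.INTER_CUBIC))
E
python3 tg.py
```

```text
0 [328.9 189.5] [300.1 178.4]
0.3 [329.  190.7] [299.9 173.9]
0.6 [329.1 193.2] [299.8 169.5]
0.75 [329.1 194.8] [299.7 167.5]
0.9 [329.1 196.7] [299.6 165.7]
```

View pics/push2.png

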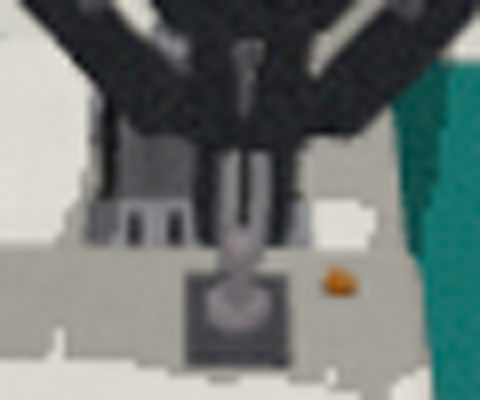

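The force rose to 13 N and the ball is at (330,195), which matches the rear stop. I'll back off, rise, and move open over the pre-filter.

To row units: -12.5 cm is -0.1563, 12 cm is 0.15.

>>> servo_tool(
  increments=[
    [[0, 0, 0, -0.025, 0, 0, 1], [0, 0, 0, -0.05, 0, -0.0125, 1], [0, 0, 0, -0.0625, 0, -0.0625, -1], [0, 0, 0, -0.0875, 0.0375, -0.1, -1], [0, 0, 0, -0.1125, 0.075, -0.1, -1], [0, 0, 0, -0.1375, 0.1125, -0.1, -1], [0, 0, 0, -0.1563, 0.15, -0.1, -1], [0, 0, 0, -0.1563, 0.15, -0.1, -1], [0, 0, 0, -0.1563, 0.15, -0.1, -1]],
  ],
)

```text
time_s: 5.7
tcp_pos: [0.5365, -0.1225, 0.2456]
tcp_rot: [-0.0, 1.0, 0.03, 0.001]
contact_force: [-0.7, 0.5, 0.2]
opening: 0.0854
gripper_force: 0.0
```

Run:
```python
from h import *
import json
q=json.load(open("q.json"))
s=bot.observe();print(s["time_s"],s["tcp_pos"],s["tcp_rot"],s["opening"])
S=bot.read_camera("scene");T=bot.read_camera("top")
a=cv2.resize(S["color"][150:220,245:365],None,fx=6,fy=6,interpolation=cv2.INTER_CUBIC)
cv2.imwrite("pics/above.png",a)
R=cv2.Rodrigues(np.zeros(3))[0]
p=s["tcp_pos"];u=pix(S,p);print("tcp px crop",(u-[245,150])*6)
```

```text
5.7 [ 0.53649146 -0.12248864  0.24558621] [-9.51594330e-05  9.99553830e-01  2.98636533e-02  5.41479248e-04] 0.08538031059839056
tcp px crop [205.78917649 -62.7902008 ]
```

View pics/above.png

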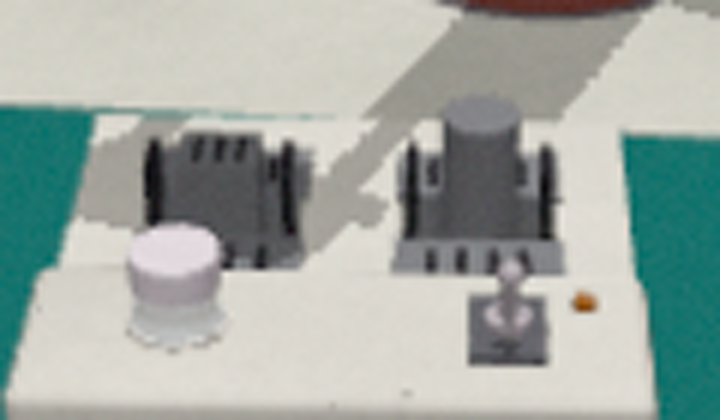

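The toggle ball stays at (330.3,195.3) with the tool away, so it is off. The gripper is centred over the pre-filter, so I'll lower it.

To row units: 13 cm is 0.1625, 12 cm is 0.15.

>>> servo_tool(
  increments=[
    [[0, 0, 0, 0, 0, 0.05, -1], [0, 0, 0, 0, 0, 0.0875, -1], [0, 0, 0, 0, 0, 0.1125, -1], [0, 0, 0, 0, 0, 0.1313, -1], [0, 0, 0, 0, 0, 0.15, -1], [0, 0, 0, 0, 0, 0.1625, -1], [0, 0, 0, 0, 0, 0.1625, -1]],
  ],
)

```text
time_s: 6.68
tcp_pos: [0.5357, -0.1226, 0.1146]
tcp_rot: [-0.0, 1.0, 0.03, -0.001]
contact_force: [-0.0, -0.5, -0.7]
opening: 0.0853
gripper_force: 0.0
```

>>> servo_tool(
  increments=[
    [[0, 0, 0, 0, 0, 0, 0], [0, 0, 0, 0, 0, 0, 0.5], [0, 0, 0, 0, 0, 0, 1], [0, 0, 0, 0, 0, 0, 1], [0, 0, 0, 0, 0, 0, 1], [0, 0, 0, 0, 0, 0, 1], [0, 0, 0, 0, 0, 0, 1], [0, 0, 0, 0, 0, 0, 1], [0, 0, 0, 0, 0, 0, 1]],
  ],
  grip_force=40,
)

```text
time_s: 7.8
tcp_pos: [0.5377, -0.1232, 0.1187]
tcp_rot: [0.001, 1.0, 0.03, 0.002]
contact_force: [-2.5, 1.6, 10.4]
opening: 0.0398
gripper_force: 42.6
```

Run:
```python
from h import *
S=bot.read_camera("scene");T=bot.read_camera("top")
a=cv2.resize(S["color"][145:210,255:345],None,fx=8,fy=8,interpolation=cv2.INTER_CUBIC)
cv2.imwrite("pics/grip.png",a)
s=bot.observe();print(s["tcp_pos"],s["contact_force"],s["wrist_torque"],s["opening"])
```

```text
[ 0.53777523 -0.12314057  0.11876466] [-2.02938047  2.37770385  9.58277934] [0.27307624 0.40993551 0.02783323] 0.03957375981051401
```

View pics/grip.png

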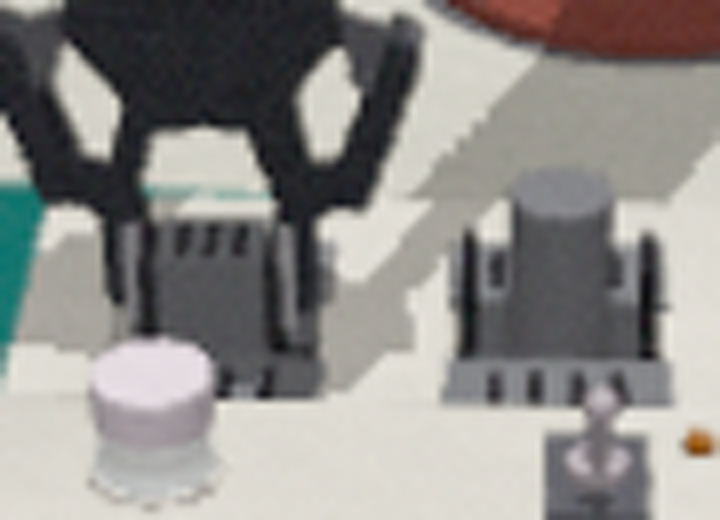

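The fingers sit squarely on both catches, with black strips pinched in at crop (145,270) and (280,270). I'll lift slowly and check the force.

To row units: -1.2 cm is -0.015, -0.9 cm is -0.0113.

>>> servo_tool(
  increments=[
    [[0, 0, 0, 0, 0, -0.0038, 1], [0, 0, 0, 0, 0, -0.0075, 1], [0, 0, 0, 0, 0, -0.0113, 1], [0, 0, 0, 0, 0, -0.015, 1], [0, 0, 0, 0, 0, -0.015, 1]],
  ],
)

```text
time_s: 8.52
tcp_pos: [0.5362, -0.1228, 0.1275]
tcp_rot: [0.0, 1.0, 0.03, 0.0]
contact_force: [-0.3, 0.3, -2.2]
opening: 0.0397
gripper_force: 40.7
```

Free: the load is just the weight, about 2 N. Lift on straight up.

To row units: -12.4 cm is -0.155, -12 cm is -0.15.

>>> servo_tool(
  increments=[
    [[0, 0, 0, 0, 0, -0.01, 1], [0, 0, 0, 0, 0, -0.0225, 1], [0, 0, 0, 0, 0, -0.035, 1], [0, 0, 0, 0, 0, -0.05, 1], [0, 0, 0, 0, 0, -0.065, 1], [0, 0, 0, 0, 0, -0.08, 1], [0, 0, 0, 0, 0, -0.095, 1], [0, 0, 0, 0, 0, -0.11, 1], [0, 0, 0, 0, 0, -0.125, 1], [0, 0, 0, 0, 0, -0.1375, 1], [0, 0, 0, 0, 0, -0.15, 1], [0, 0, 0, 0, 0, -0.155, 1]],
  ],
)

```text
time_s: 10.02
tcp_pos: [0.5363, -0.1228, 0.2523]
tcp_rot: [0.0, 1.0, 0.03, 0.001]
contact_force: [-0.1, 0.4, -1.8]
opening: 0.0397
gripper_force: 40.7
```

>>> servo_tool(
  increments=[
    [[0, 0, 0, 0, 0, 0, 1], [0, 0, 0, 0, 0, 0, 1], [0, 0, 0, 0, 0, 0, 1], [0, 0, 0, 0, 0, 0, 1]],
  ],
)

```text
time_s: 10.52
tcp_pos: [0.5359, -0.1227, 0.2509]
tcp_rot: [-0.0, 1.0, 0.03, -0.0]
contact_force: [0.1, 0.1, -2.7]
opening: 0.0396
gripper_force: 40.7
```

Run:
```python
from h import *
S=bot.read_camera("scene");T=bot.read_camera("top")
cv2.imwrite("pics/held.png",cv2.resize(S["color"][80:215,230:370],None,fx=4.4,fy=4.4,interpolation=cv2.INTER_CUBIC))
s=bot.observe();print(s["time_s"],s["tcp_pos"],s["contact_force"],s["opening"])
```

```text
10.625 [ 0.53595622 -0.12269327  0.25113011] [ 0.30468135 -0.22720958 -1.79176588] 0.03967497363760541
```

View pics/held.png

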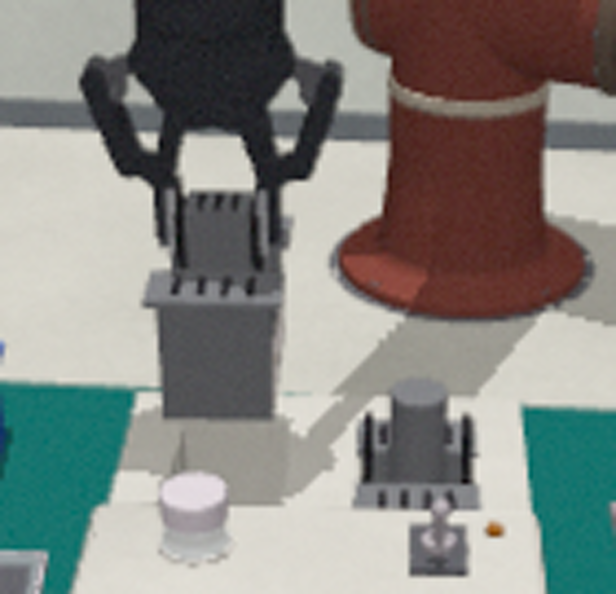

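The pre-filter hangs upright, with its underside at crop (215,415), clear of the deck by about 6 cm. The carbon cassette (420,440), jar (193,515) and toggle (440,508, leaning back) are as intended.

```bash
python3 -c "
from cell import bot
print(bot.hand_in())"
```

```text
the job is handed in; nothing more can be done
None
```

I switched the fan off and handed in holding the pre-filter still and upright, catches pinched, about 6 cm above the deck; the carbon cassette is still in its bay, no bystander was seen to move, and the hand-in returned no verdict.

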